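Roll the cleaner roller into its V-cradle

ROBOT

A 6-joint arm with a two-finger parallel gripper is mounted at the origin on the work surface. World frame = base frame: x ahead of the robot, y to its left, z up, the work surface at z = 0. Lengths are in m, angles in rad, forces in N, time in s.
With the tool pointing down it reaches from about 0.35 to 0.725 m from the base axis. Payload 4.3 kg.
Tool frame: the origin (TCP) lies on the centre line of the jaws, within the pads' length; the fingertips stand ctrl.tcp_to_tips ahead of it and the grasp point (between the pads) is the TCP (ctrl.tcp_to_tips is the distance from the TCP to the fingertips, in m); z points along the fingers, y is the direction in which the jaws open and shut (so a half turn about z gives the same grasp; the last joint's range is limited). The gripper opens to 85 mm and grips with 20 to 120 N. Pads are 22 mm wide; open, the fingers measure 114 mm over their backs; the gripper's body (76 mm by 85 mm) begins 54 mm behind the grasp point. The pads swing forward as they close: fully open they stand 13 mm farther back than shut.
Start: joints at [-1.444, 0.377, 0.081, 1.274, 0, 1.46], TCP at [0.135, -0.559, 0.25] pointing down, gripper open.
Joint ranges: [-2.72, 2.72], [-0.84, 1.66], [-1.02, 1.22], [-1.77, 2.12], [-1.37, 1.28], [-3.14, 3.14]. Speed limits (rad/s): [2.57, 2.57, 3.14, 3.14, 3.14, 3.14].

INTERFACE

Orientations are given as a unit quaternion [x, y, z, w].
In Python, from workcell import monitor, camera, camera_params, job_done, ctrl gives the robot as it stands.
- The arm moves only by the tool step_arm, never from a script. Its argument "rows" is a list of rows, each a list of 7 numbers: the turn, a rotation vector about the tool's x, y, z in rad, then the shift along the tool's x, y, z in mm, then the closure, from -1 (fully open) to 1 (shut). A call has 1 to 10 rows; each row shifts and turns the commanded pose from where the row before left it, along the tool's axes as they then stand; what a row does not reach is not made up. A row lasts 1/8 s, in which the tool goes at most 62.5 mm and 10.7 degrees, less where a joint would pass 70% of its speed; a pose out of reach is approached as far as the arm can. A call is refused whole if a number of a shift passes 62.5 or a number of a turn 0.188, either way. A call with a gripper value outside its range is refused whole. The fingers move at their own pace and stop on an object; "squeeze" is the grip in N (left out, the last holds). Time passes only in rows, so rows that do not move let the fingers close. It gives the time, the measured TCP pose, the force and the opening at its end, in the units of the state.
- monitor.get_obs(): the state, without advancing time (a new reading comes with each control period).
- camera(name): name is "side" or "top"; returns the picture (480x640x3 uint8, red, green, blue); there is no depth.
- camera_params(name): a dict with "mtx" (3x3 intrinsics, pixels), "rvec" (rotation vector, rad) and "tvec" (3), from world to camera coordinates, as OpenCV has them. Camera axes: x right, y down, z forward; pixel columns grow to the right and rows downward; lengths in m; the calibration is good to about 2 mm. A picture is of the moment at which its call begins. camera_params takes no time and is no camera call.
- job_done(): hands the job in, once; it reports no verdict.
The state is a dict: "time_s": time; "qpos": joint angles; "joint_vel": joint speeds; "joint_torque": joint torques, N m; "position": TCP position; "eef_rot": TCP orientation; "contact_force": force on the tool from outside, world axes, zero at the start; "torque": the same for the moment, N m; "gripper_width": opening from 0.0 (shut) to 1.0 (fully open).
Only numpy, scipy, OpenCV 4.12 (cv2) and the standard library are available. Lean on these libraries where they do the work, as an engineer would, in place of code of your own. Each camera call takes 0.05 s, during which the arm holds its last target. There are 200 camera calls.

TASK

Using only the fingertips or the outside of the fingers, push the orange roller from its side so that it rolls over the mat, up the ramp of the blue V-cradle and over the lip, and leave it lying at rest in the V, straight along the groove and about centred on the cradle. Roll it gently: do not grip it, lift it off the surface, press on it hard or bat it along, and leave the other things on the bench where they are.

Things in the scene. Friction and masses are not known exactly. Their poses are not given: they have to be found in the camera images.
- roller: Loose orange roller with black ends: a hard smooth round bar 36 mm in diameter, 170 mm long, 0.13 to 0.25 kg, lying on its side. Origin on its axis at mid length; its x axis is the bar's axis (y, z turn as it rolls). On the mat its axis is 18 mm up. Rolls easily, stops within a few cm when pushed slowly. Starts up to about 5 degrees askew to the groove, 20 to 27 cm in front of the V.
- roller_mid (a point): The centre of the roller: on its axis at mid length (same point as the roller's origin). Push at the height of the axis or lower: fingertips that meet the roller above its axis can wedge it against the ramp.
- cradle: Blue V-cradle fixed to the bench, 120 mm wide along its groove. Origin on the bench surface below the bottom of the V, mid-groove; x axis along the groove, y axis level, from the V over the ramp to the roller. Profile along y in mm (height): ramp foot +80 (0), lip +14 (12), bottom of the V 0 (2), then 35 degrees up to -40 (30), back stop 30 high to -61.
- v_seat (a point): Where the centre of the seated, centred roller lies: 24 mm above the cradle's origin. On top of the lip the roller's axis is about 30 mm up; once past the lip it drops into the V by itself.
- bit_cup: Bystander: loose blue plastic cup, 52 mm across, 70 mm high, open at the top. Origin at the centre of its underside.
- yellow_driver: Bystander: loose screwdriver with a yellow handle, lying beside the roller's path; origin under it near its middle, its x axis from the handle to the tip.
- gearmotor: Bystander: loose yellow disc gearbox 64 mm across and 22 mm high with a steel motor can 24 mm across, 52 mm high in all. Origin at the centre of its underside.
- battery: Bystander: loose black battery pack, 68 x 90 x 22 mm. Origin at the centre of its underside.
- board: Bystander: loose green circuit board, 100 x 130 x 6 mm with parts up to 16 mm high. Origin at the centre of its underside.
- flux_jar: Bystander: loose amber jar with a white lid, 48 mm across, 55 mm high. Origin at the centre of its underside.
Things that resemble listed ones, but are neither listed nor needed, are in the scene too. Several things have the shape of the roller; the one meant has the colours described above.

How it is judged:
On the way, in this order (a step that is already met when the one before it is completed fails the run):
1. the roller, down on the mat in front of the ramp, has turned well over a quarter turn: it rolls rather than slides (angle between roller's own z axis and vertical above 1.9 rad and height (world z) of roller_mid below 0.022 m and y of roller_mid in the frame of cradle above 0.078 m), for 0.05 s.
2. the roller is on the ramp (y of roller_mid in the frame of cradle between 0.016 and 0.068 m and height (world z) of roller_mid between 0.0185 and 0.033 m), for 0.05 s.
At the end, for the whole second after the job is handed in: The roller lies at rest in the V: its centre within 4 mm of the V's middle line, within 2.5 mm of the seated height of 24 mm and within 30 mm of the middle of the groove's length, its axis within 0.06 rad of the groove. No bystander is more than 20 mm from where it stood (y of roller_mid in the frame of cradle between -0.004 and 0.004 m and x of roller_mid in the frame of cradle between -0.03 and 0.03 m and z of roller_mid in the frame of cradle between 0.0215 and 0.0265 m and angle between the x axis of roller and the x axis of cradle, either way round below 0.06 rad and linear speed of roller below 0.02 m/s and angular speed of roller below 0.5 rad/s and distance of each of bit_cup, yellow_driver, gearmotor, battery, board, flux_jar from where it was at the start of the episode below 0.02 m); the robot touches nothing.
It fails at once if the roller is lifted: its centre above 26 mm while in front of the ramp, or above 42 mm anywhere (height (world z) of roller_mid above 0.042 m or (y of roller_mid in the frame of cradle above 0.085 m and height (world z) of roller_mid above 0.026 m)).
It fails at once if the roller is gripped or pressed hard: more than 25 N between fingers and roller (contact force between the fingers and roller above 25 N).
It fails at once if the roller is batted along faster than 0.5 m/s (linear speed of roller above 0.5 m/s).
It fails at once if one of the other things on the bench is moved by more than 20 mm (distance of any of bit_cup, yellow_driver, gearmotor, battery, board, flux_jar from where it was at the start of the episode above 0.02 m).
It also fails if it takes over 42 s, if anything falls off the work surface, if the arm or the gripper's body presses on something with over 40 N, if the wrist force passes 120 N, or if a joint passes its speed limit or range.

## Working session

There is one attempt and no reset: what is moved stays moved. The work goes in short steps, Python scripts to look and compute and a tool call to move; the robot and the scene stay as the last step left them, time stands still between calls to the robot, and variables do not carry over. Pictures are saved under pics/ and viewed, about 8 in all and at most 12, crops included, and the job is handed in when it is done.

Besides the shell and the picture viewer there is one more tool, called after "Call:" as a command line: name --pt "numbers of a row" for each row, then --argument value for the rest. step_arm: Moves the arm, as the interface text tells. Its arguments: {"type":"object","properties":{"rows":{"type":"array"},"squeeze":{"type":"number"}},"required":["rows"]}

```bash
mkdir -p pics; ls
python3 - <<'E'
from workcell import monitor, camera, camera_params, ctrl
import cv2
o=monitor.get_obs()
print({k:o[k] for k in('time_s','position','eef_rot','gripper_width')},ctrl.tcp_to_tips)
for n in('top','side'):
    im=camera(n); cv2.imwrite(f'pics/{n}0.png',im[:,:,::-1]); p=camera_params(n); print(n,p)
E
```

```text
pics
{'time_s': 0.0, 'position': array([ 0.13482289, -0.55832725,  0.24937663]), 'eef_rot': array([ 9.93000048e-01,  1.18109571e-01,  1.22819740e-05, -1.01686386e-03]), 'gripper_width': 0.9996928859866274} 0.019
top {'mtx': array([[578.58061729,   0.        , 308.85324513],
       [  0.        , 578.58061729, 235.48757948],
       [  0.        ,   0.        ,   1.        ]]), 'rvec': array([ 2.18419938, -2.17905125,  0.08874603]), 'tvec': array([-0.01569675,  0.46040517,  1.22107321])}
side {'mtx': array([[489.33459149,   0.        , 314.17083638],
       [  0.        , 489.33459149, 239.74459286],
       [  0.        ,   0.        ,   1.        ]]), 'rvec': array([ 2.35557782, -0.19702172,  0.06097562]), 'tvec': array([-0.47216438,  0.08932559,  1.16711361])}
```

View pics/top0.png

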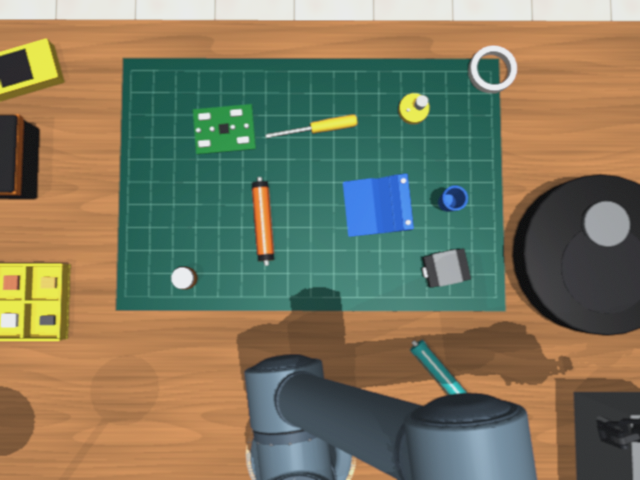

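View pics/side0.png

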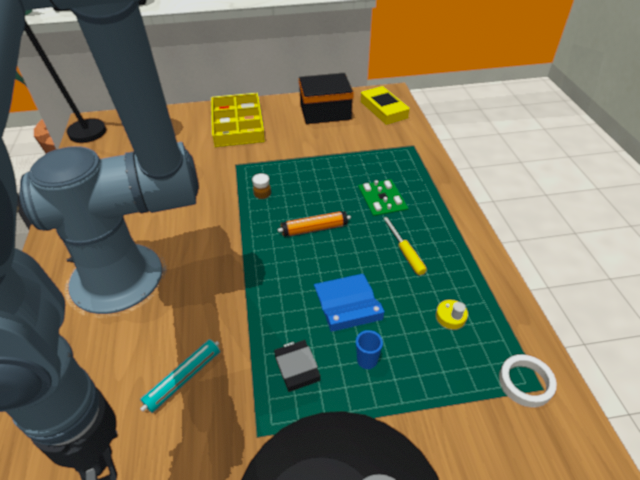

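The top view shows two bars shaped like the roller: orange with black ends at (263,221), and teal at (437,368), partly hidden by the arm. The orange/black box at top (15,155) is not round. I choose (263,221). The cradle is at (378,205) with its ramp facing left, towards the roller. Next I measure and check a crop.

```bash
cat > h.py <<'E'
import numpy as np, cv2
from workcell import monitor, camera, camera_params
def ray(n,px,z):
    p=camera_params(n); R=cv2.Rodrigues(p['rvec'])[0]; t=p['tvec']
    u=cv2.undistortPoints(np.float64(px).reshape(-1,1,2),p['mtx'],None).reshape(-1,2)
    d=np.c_[u,np.ones(len(u))]@R; c=-R.T@t
    return c+d*((z-c[2])/d[:,2])[:,None]
def proj(n,X):
    p=camera_params(n); return cv2.projectPoints(np.float64(X).reshape(-1,1,3),p['rvec'],p['tvec'],p['mtx'],None)[0].reshape(-1,2)
def blob(im,lo,hi,box):
    m=cv2.inRange(cv2.cvtColor(im,cv2.COLOR_RGB2HSV),lo,hi); k=np.zeros_like(m); x0,y0,x1,y1=box; k[y0:y1,x0:x1]=m[y0:y1,x0:x1]
    c=max(cv2.findContours(k,0,1)[0],key=cv2.contourArea); return c
def roller(n,im,box,z=.018):
    c=blob(im,(5,150,90),(18,255,255),box); P=ray(n,c.reshape(-1,2),z)
    r=cv2.minAreaRect(np.float32(P[:,:2]*1000)); b=cv2.boxPoints(r)
    e=[b[1]-b[0],b[2]-b[1]]; a=max(e,key=np.linalg.norm); a=a*np.sign(a[0])
    return np.array(r[0]),sorted(r[1]),np.degrees(np.arctan2(a[1],a[0]))
E
python3 - <<'E'
from h import *
T=cv2.imread('pics/top0.png')[:,:,::-1].copy();S=cv2.imread('pics/side0.png')[:,:,::-1].copy()
print(roller('top',T,(230,160,330,290))); print(roller('side',S,(270,200,360,250)))
c=blob(T,(100,120,60),(125,255,255),(335,165,425,245)); 
q=cv2.approxPolyDP(cv2.convexHull(c),3,True).reshape(-1,2); print(q.tolist())
for z in(0,.03): print(z,(ray('top',q,z)[:,:2]*1000).round(1).tolist())
c=blob(S,(100,120,60),(125,255,255),(310,270,390,330)); 
q=cv2.approxPolyDP(cv2.convexHull(c),3,True).reshape(-1,2); print(q.tolist())
for z in(0,.03): print(z,(ray('side',q,z)[:,:2]*1000).round(1).tolist())
A=cv2.resize(T[150:270,230:430],None,fx=4,fy=4,interpolation=2)
cv2.imwrite('pics/crop.png',A[:,:,::-1])
# others: rough
for nm,px,z in[('jar',(183,278),.055),('board',(224,129),.01),('drv_tip',(267,136),.01),('drv_h',(356,120),.01),('motor',(414,108),.02),('cup',(453,198),.07),('bat',(447,268),.022),('teal',(413,343),.018)]: print(nm,(ray('top',[px],z)[0]*1000).round())
E
```

```text
(array([494.95681763,  75.07033539]), [13.116735458374023, 145.8227996826172], np.float32(4.982247))
(array([495.81237793,  77.14360046]), [38.40190887451172, 150.60919189453125], np.float32(5.9676194))
[[406, 173], [413, 228], [349, 236], [343, 182]]
0 [[599.9, -227.4], [478.8, -241.3], [461.0, -101.9], [579.6, -89.2]]
0.03 [[594.2, -222.3], [476.0, -235.9], [458.6, -99.8], [574.4, -87.3]]
[[363, 274], [383, 309], [382, 318], [330, 329], [314, 284]]
0 [[581.1, -91.6], [601.4, -199.2], [593.0, -222.4], [475.4, -231.3], [461.5, -101.8]]
0.03 [[573.5, -116.4], [593.2, -220.3], [585.1, -242.7], [471.4, -251.3], [457.9, -126.2]]
jar [369. 245.  55.]
board [694. 172.  10.]
drv_tip [679.  77.  10.]
drv_h [ 715. -117.   10.]
motor [ 739. -243.   20.]
cup [ 535. -312.   70.]
bat [ 391. -309.   22.]
teal [ 233. -235.   18.]
```

View pics/crop.png

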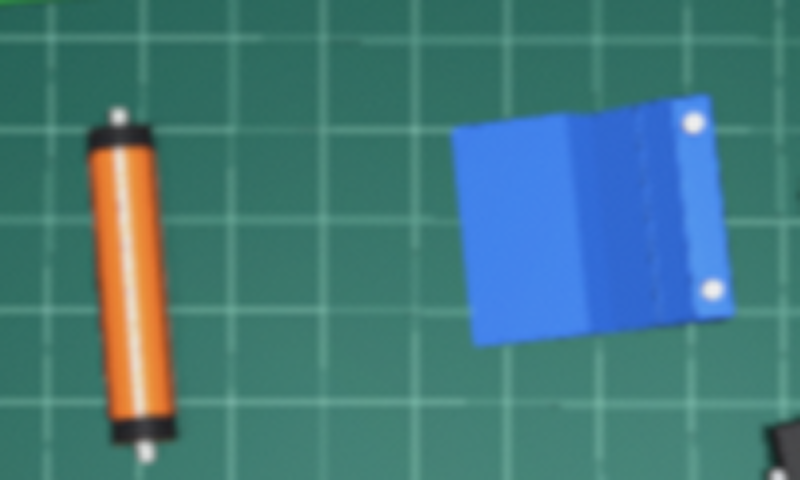

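The crop confirms a round orange bar with black ends and a specular stripe, from about (260,180) to (266,261) in the top view. The ramp foot is at (343,182)–(349,236) and the lip at about (372,178)–(377,232). I'll close the stripe in the mask and compute the poses and the approach.

```bash
python3 - <<'E'
import re
s=open('h.py').read()
s=s.replace("    c=blob(im,(5,150,90),(18,255,255),box); P","    m=cv2.inRange(cv2.cvtColor(im,cv2.COLOR_RGB2HSV),(5,100,90),(20,255,255)); m=cv2.morphologyEx(m,3,np.ones((9,9),np.uint8)); k=m*0; x0,y0,x1,y1=box; k[y0:y1,x0:x1]=m[y0:y1,x0:x1]\n    c=max(cv2.findContours(k,0,1)[0],key=cv2.contourArea); P")
s+='''
th=np.radians(6.0); EX=np.array([np.cos(th),np.sin(th)]); EY=np.array([-EX[1],EX[0]]); C0=np.array([529.,-173.])
def cr(p): d=np.asarray(p)[:2]-C0; return np.array([d@EX,d@EY])
def tool(o,tgt):  # shift mm in tool axes to world mm target
    from scipy.spatial.transform import Rotation as R
    return R.from_quat(o['eef_rot']).as_matrix().T@(np.asarray(tgt)-o['position']*1000)
'''
open('h.py','w').write(s)
E
python3 - <<'E'
from h import *
T=cv2.imread('pics/top0.png')[:,:,::-1].copy();S=cv2.imread('pics/side0.png')[:,:,::-1].copy()
a=roller('top',T,(230,160,330,290)); b=roller('side',S,(270,200,360,250)); print(a,b,cr(a[0]),cr(b[0]))
# lip & back-stop edges in top view: by eye from the crop
E=lambda l,z: ray('top',np.array(l)/4+[229.6,149.6],z)[:,:2]*1000
for l,z in[([(452,128),(473,347)],0),([(567,112),(590,330)],.012),([(672,100),(695,320)],.03),([(710,95),(735,317)],.03)]:
    e=E(l,z); d=e[0]-e[1]; print(z,e.round(1).tolist(),np.degrees(np.arctan2(d[1],d[0])), cr(e.mean(0)))
E
```

```text
(array([493.72396851,  85.29672241]), [36.102508544921875, 148.68295288085938], np.float32(4.9778805)) (array([495.53845215,  85.50924683]), [54.286014556884766, 151.54283142089844], np.float32(5.477518)) [ -8.08342624 260.5690953 ] [ -6.25666768 260.5907903 ]
0 [[580.5, -88.3], [460.2, -99.4]] 5.288183567699705 [-0.31694485 79.61240627]
0.012 [[587.3, -150.0], [468.6, -161.7]] 5.6014368273660295 [ 0.78580639 17.18310506]
0.03 [[590.7, -204.3], [472.5, -215.3]] 5.340647543448784 [ -1.22685228 -36.85291531]
0.03 [[593.5, -224.6], [474.2, -236.6]] 5.718573925807075 [ -1.20881947 -57.79005695]
```

Call:
step_arm --pt "0 0 -0.18 0 0 0 -1" --pt "0 0 -0.18 0 0 0 -1" --pt "0 0 -0.18 0 0 0 -1" --pt "0 0 -0.18 0 0 0 -1" --pt "0 0 -0.18 0 0 0 -1" --pt "0 0 -0.18 0 0 0 -1" --pt "0 0 -0.18 0 0 0 -1" --pt "0 0 -0.18 0 0 0 -1" --pt "0 0 0 0 0 0 -1"

```text
time_s: 1.23
position: [0.1349, -0.5587, 0.2498]
eef_rot: [0.669, 0.743, 0.0, -0.0]
contact_force: [-0.8, 0.5, 0.2]
gripper_width: 1.0
```

Call:
step_arm --pt "0 0 0 30 28 0 -1" --pt "0 0 0 30 28 0 -1" --pt "0 0 0 30 28 0 -1" --pt "0 0 0 30 28 0 -1" --pt "0 0 0 30 28 0 -1" --pt "0 0 0 30 28 0 -1" --pt "0 0 0 30 28 0 -1" --pt "0 0 0 30 28 0 -1" --pt "0 0 0 30 28 0 -1" --pt "0 0 0 30 28 0 -1"

```text
time_s: 2.48
position: [0.3822, -0.2298, 0.2502]
eef_rot: [0.67, 0.742, -0.0, 0.0]
contact_force: [0.5, -1.5, -0.3]
gripper_width: 0.996
```

Call:
step_arm --pt "0 0 0 36 15 0 -1" --pt "0 0 0 36 15 0 -1" --pt "0 0 0 36 15 0 -1" --pt "0 0 0 36 15 0 -1" --pt "0 0 0 36 15 0 -1" --pt "0 0 0 36 15 0 -1" --pt "0 0 0 36 15 0 -1" --pt "0 0 0 36 15 0 -1" --pt "0 0 0 34 14 0 -1" --pt "0 0 0 34 14 0 -1"

```text
time_s: 3.72
position: [0.4912, 0.1399, 0.2501]
eef_rot: [0.67, 0.742, -0.0, -0.0]
contact_force: [0.3, -0.5, 0.2]
gripper_width: 0.999
```

Run:
```python
from h import *
o=monitor.get_obs(); print(o['time_s'],o['position'],o['qpos'],tool(o,(492,138,250)))
```

```text
3.725 [0.49115249 0.13985484 0.25008578] [ 1.53254806e-01  2.46574451e-01 -1.01948360e-01  1.22258223e+00
 -2.10866948e-04  1.62134430e+00] [-1.93193909  0.65289522  0.08602517]
```

Call:
step_arm --pt "0 0 0 0 0 25 -1" --pt "0 0 0 0 0 35 -1" --pt "0 0 0 0 0 40 -1" --pt "0 0 0 0 0 40 -1" --pt "0 0 0 0 0 35 -1" --pt "0 0 0 0 0 25 -1" --pt "0 0 0 0 0 10 -1" --pt "0 0 0 0 0 0 -1"

```text
time_s: 4.72
position: [0.4907, 0.1385, 0.04]
eef_rot: [0.669, 0.743, -0.0, -0.0]
contact_force: [-0.2, 0.6, 0.3]
gripper_width: 1.002
```

Run:
```python
from h import *
o=monitor.get_obs(); print(o['position'],o['contact_force'])
p=o['position']
for dz in(.019,.006,0): print(dz,proj('side',p-[0,0,dz]),proj('top',p-[0,0,dz]))
S=camera('side');T=camera('top')
a=cv2.resize(S[150:270,220:400],None,fx=3,fy=3);b=cv2.resize(T[140:280,180:300],None,fx=2.571,fy=2.571)
cv2.imwrite('pics/s1.png',np.hstack([a[:,:480],b[:360,:308]])[:,:,::-1])
```

```text
[0.49073413 0.13850786 0.04001918] [-0.19195977  0.59268689  0.32675367]
0.019 [[310.27967932 208.30109178]] [[237.38042222 221.11233877]]
0.006 [[310.18063095 204.61126502]] [[236.63615631 220.47269601]]
0 [[310.13443518 202.89034431]] [[236.28731603 220.17289301]]
```

View pics/s1.png

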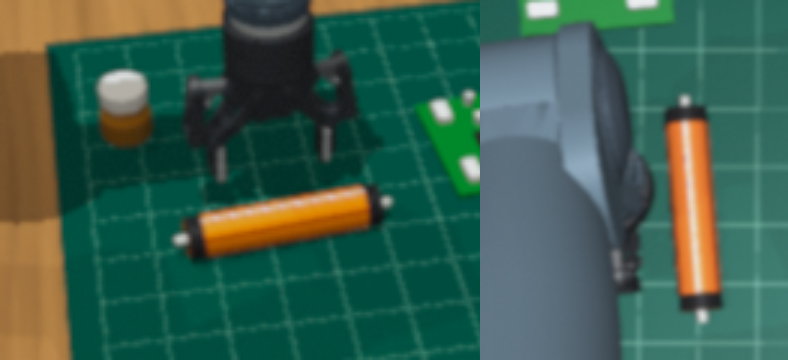

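The tips at side (294,211) and (329,204) look about 6 mm below the TCP, as expected for open jaws. They stand behind the roller and clear of the jar. I'll lower to near the mat and check by force that the tips aren't longer.

Call:
step_arm --pt "0 0 0 0 0 9 -1" --pt "0 0 0 0 0 9 -1" --pt "0 0 0 0 0 0 -1" --pt "0 0 0 0 0 0 -1"

```text
time_s: 5.32
position: [0.491, 0.1385, 0.0222]
eef_rot: [0.669, 0.744, -0.0, -0.0]
contact_force: [-0.4, 0.2, -0.6]
gripper_width: 1.002
```

Call:
step_arm --pt "0 0 0 0 0 2 -1" --pt "0 0 0 0 0 2 -1" --pt "0 0 0 0 0 0 -1" --pt "0 0 0 0 0 0 -1"

```text
time_s: 5.82
position: [0.4911, 0.1386, 0.0183]
eef_rot: [0.669, 0.744, -0.0, 0.0]
contact_force: [-0.2, -0.9, -0.6]
gripper_width: 1.001
```

Call:
step_arm --pt "0 0 0 -6 0 0 -1" --pt "0 0 0 -8 0 0 -1" --pt "0 0 0 -6 0 0 -1" --pt "0 0 0 -3 0 0 -1" --pt "0 0 0 -3 0 0 -1" --pt "0 0 0 -3 0 0 -1" --pt "0 0 0 -3 0 0 -1" --pt "0 0 0 -4 0 0 -1" --pt "0 0 0 -5 0 0 -1" --pt "0 0 0 -5 0 0 -1"

```text
time_s: 7.08
position: [0.496, 0.0925, 0.0183]
eef_rot: [0.669, 0.744, -0.0, 0.0]
contact_force: [-0.2, 0.7, 0.2]
gripper_width: 1.003
```

Call:
step_arm --pt "0 0 0 -5 0 0 -1" --pt "0 0 0 -5 0 0 -1" --pt "0 0 0 -5 0 0 -1" --pt "0 0 0 -5 0 0 -1" --pt "0 0 0 -5 0 0 -1" --pt "0 0 0 -4 0 0 -1" --pt "0 0 0 -3 0 0 -1" --pt "0 0 0 -1 0 0 -1"

```text
time_s: 8.07
position: [0.4995, 0.0598, 0.0183]
eef_rot: [0.669, 0.743, -0.0, 0.0]
contact_force: [-0.4, 0.8, 0.3]
gripper_width: 0.999
```

Run:
```python
from h import *
o=monitor.get_obs(); print(o['time_s'],o['position'],cr(o['position']*1000),o['contact_force'])
for i in range(2):
    S=camera('side')
    b=roller('side',S,(260,190,380,300)); print(b,cr(b[0]))
T=camera('top'); b=roller('top',T,(230,160,345,290)); print(b,cr(b[0]))
cv2.imwrite('pics/s2.png',np.hstack([cv2.resize(S[180:340,240:400],None,fx=2.5,fy=2.5),cv2.resize(T[140:300,220:380],None,fx=2.5,fy=2.5)])[:,:,::-1])
```

```text
8.075 [0.49948746 0.05983969 0.0182813 ] [ -5.01249495 234.64907329] [-0.40987901  0.7590646   0.31488418]
(array([500.17800903,  31.80404663]), [52.52726364135742, 150.90060424804688], np.float32(5.009157)) [ -7.25624882 206.69482706]
(array([500.17800903,  31.80404663]), [52.52726364135742, 150.90060424804688], np.float32(5.009157)) [ -7.25624882 206.69482706]
(array([478.23538208,  26.34885216]), [29.158885955810547, 107.36153411865234], np.float32(4.969935)) [-29.64889486 203.56314579]
```

View pics/s2.png

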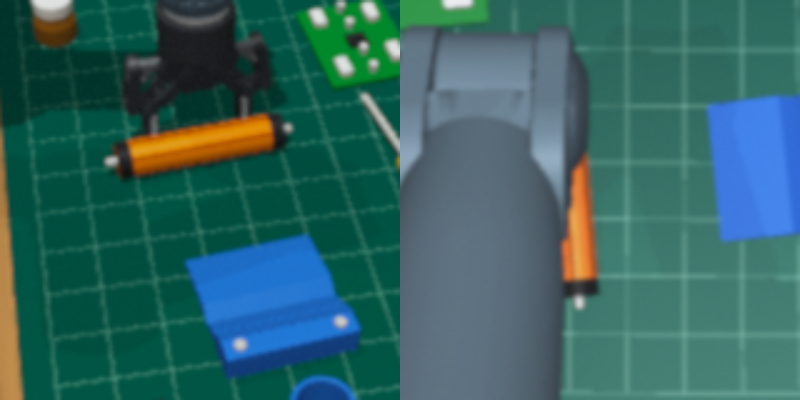

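The roller moves ahead of both fingertips, parallel to the groove, and neighbouring objects are untouched (side picture: roller at about (320,238), cradle ahead of it). Continuing to the ramp foot.

Call:
step_arm --pt "0 0 0 -3 0 0 -1" --pt "0 0 0 -5 0 0 -1" --pt "0 0 0 -6 0 0 -1" --pt "0 0 0 -6 0 0 -1" --pt "0 0 0 -6 0 0 -1" --pt "0 0 0 -6 0 0 -1" --pt "0 0 0 -6 0 0 -1" --pt "0 0 0 -6 0 0 -1" --pt "0 0 0 -6 0 0 -1" --pt "0 0 0 -6 0 0 -1"

```text
time_s: 9.48
position: [0.5054, 0.004, 0.0183]
eef_rot: [0.669, 0.744, -0.0, 0.0]
contact_force: [-0.1, 0.3, 0.7]
gripper_width: 0.997
```

Call:
step_arm --pt "0 0 0 -6 0 0 -1" --pt "0 0 0 -6 0 0 -1" --pt "0 0 0 -6 0 0 -1" --pt "0 0 0 -6 0 0 -1" --pt "0 0 0 -6 0 0 -1" --pt "0 0 0 -6 0 0 -1" --pt "0 0 0 -6 0 0 -1" --pt "0 0 0 -5 0 0 -1" --pt "0 0 0 -4 0 0 -1" --pt "0 0 0 -2 0 0 -1"

```text
time_s: 10.72
position: [0.5111, -0.0486, 0.0183]
eef_rot: [0.669, 0.744, -0.0, 0.0]
contact_force: [0.1, -0.2, -0.0]
gripper_width: 1.001
```

Run:
```python
from h import *
o=monitor.get_obs(); print(o['time_s'],o['position'],cr(o['position']*1000),o['contact_force'])
S=camera('side'); b=roller('side',S,(260,190,390,320)); print(b,cr(b[0]))
```

```text
10.725 [ 0.51105382 -0.04860634  0.01827395] [ -4.84518937 125.58810938] [ 0.102239   -0.16670331 -0.0004384 ]
(array([509.88519287, -77.33703613]), [47.37828826904297, 150.76539611816406], np.float32(5.0687823)) [-9.01059161 97.13695356]
```

Call:
step_arm --pt "0 0 0 -3 0 -0.5 -1" --pt "0 0 0 -5 0 -0.5 -1" --pt "0 0 0 -5 0 -0.5 -1" --pt "0 0 0 -5 0 -0.5 -1" --pt "0 0 0 -5 0 0 -1" --pt "0 0 0 -5 0 0 -1" --pt "0 0 0 -5 0 0 -1" --pt "0 0 0 -5 0 0 -1" --pt "0 0 0 -5 0 0 -1" --pt "0 0 0 -5 0 0 -1"

```text
time_s: 12.02
position: [0.5161, -0.0964, 0.0203]
eef_rot: [0.669, 0.744, -0.0, 0.0]
contact_force: [-0.1, 2.8, 2.2]
gripper_width: 0.998
```

Run:
```python
from h import *
o=monitor.get_obs(); print(o['time_s'],o['position'],cr(o['position']*1000),o['contact_force'])
S=camera('side'); b=roller('side',S,(260,190,390,320),.025); print(b,cr(b[0]))
cv2.imwrite('pics/s3.png',cv2.resize(S[200:350,240:420],None,fx=3,fy=3)[:,:,::-1])
```

```text
12.025 [ 0.51608859 -0.09640661  0.02027543] [-4.83448694 77.52341474] [-0.11108393  2.78137942  2.24712514]
(array([ 515.0055542 , -124.39752197]), [48.44527053833008, 149.80868530273438], np.float32(5.947684)) [-8.83744042 49.79904648]
```

View pics/s3.png

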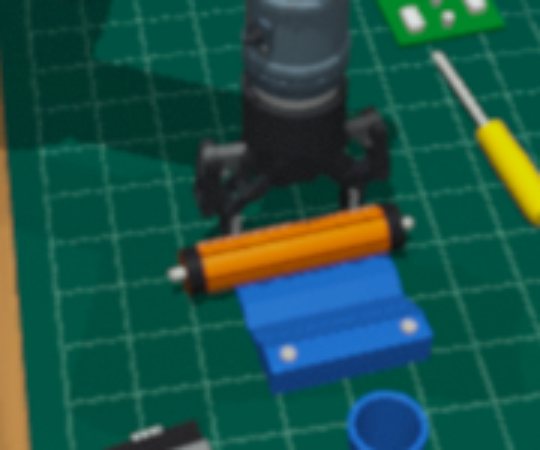

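The roller is square on the ramp, held by both fingertips with low force (about 3 N). Continuing gently over the lip.

Call:
step_arm --pt "0 0 0 -4 0 -0.5 -1" --pt "0 0 0 -4 0 -0.5 -1" --pt "0 0 0 -4 0 -0.5 -1" --pt "0 0 0 -4 0 0 -1" --pt "0 0 0 -4 0 0 -1" --pt "0 0 0 -4 0 0 -1" --pt "0 0 0 -4 0 0 -1"

```text
time_s: 12.95
position: [0.519, -0.1242, 0.0218]
eef_rot: [0.669, 0.744, -0.0, 0.0]
contact_force: [-0.4, 2.3, 1.4]
gripper_width: 0.999
```

Run:
```python
from h import *
o=monitor.get_obs(); print(o['time_s'],o['position'],cr(o['position']*1000),o['contact_force'])
S=camera('side'); b=roller('side',S,(260,190,390,340),.028); print(b,cr(b[0]))
```

```text
12.95 [ 0.51902666 -0.12417556  0.0217767 ] [-4.81516268 49.59947494] [-0.375152    2.33540942  1.36362516]
(array([ 517.97595215, -149.47007751]), [45.898841857910156, 150.79693603515625], np.float32(6.81157)) [-8.50411033 24.55334989]
```

Call:
step_arm --pt "0 0 0 -3 0 0 -1" --pt "0 0 0 -3 0 0 -1" --pt "0 0 0 -3 0 0 -1" --pt "0 0 0 0 0 0 -1"

```text
time_s: 13.5
position: [0.5201, -0.1333, 0.0218]
eef_rot: [0.669, 0.743, -0.0, 0.0]
contact_force: [-0.3, -0.4, 0.0]
gripper_width: 1.005
```

Run:
```python
from h import *
o=monitor.get_obs(); print(o['time_s'],o['position'],cr(o['position']*1000),o['contact_force'])
S=camera('side'); b=roller('side',S,(260,190,390,340),.025); print(b,cr(b[0]))
```

```text
13.5 [ 0.52013998 -0.13332472  0.02181359] [-4.66428637 40.38405482] [-0.32591445 -0.36309946  0.00290503]
(array([ 513.55316162, -171.06610107]), [44.461936950683594, 162.60589599609375], np.float32(5.824781)) [-15.1600715   3.5379391]
```

Contact force has gone and the roller has dropped into the V. I'll back off, lift clear and verify.

Call:
step_arm --pt "0 0 0 6 0 -1 -1" --pt "0 0 0 12 0 0 -1" --pt "0 0 0 20 0 0 -1" --pt "0 0 0 20 0 -10 -1" --pt "0 0 0 20 0 -30 -1" --pt "0 0 0 30 0 -40 -1" --pt "0 0 0 30 0 -40 -1" --pt "0 0 0 30 0 -30 -1" --pt "0 0 0 20 0 -10 -1" --pt "0 0 0 0 0 0 -1"

```text
time_s: 14.8
position: [0.5002, 0.0562, 0.1844]
eef_rot: [0.667, 0.745, 0.001, 0.001]
contact_force: [0.3, 0.1, 0.6]
gripper_width: 1.001
```

Run:
```python
from h import *
o=monitor.get_obs(); print(o['time_s'],o['position'],o['contact_force'])
S=camera('side'); b=roller('side',S,(260,250,390,340),.024); print(b,cr(b[0]))
T=camera('top'); b=roller('top',T,(340,160,420,260),.024); print(b,cr(b[0]))
cv2.imwrite('pics/s4.png',np.hstack([cv2.resize(S[180:340,240:400],None,fx=2.5,fy=2.5),cv2.resize(T[120:280,300:460],None,fx=2.5,fy=2.5)])[:,:,::-1])
T0=cv2.imread('pics/top0.png')[:,:,::-1]; d=cv2.absdiff(T,T0).max(2)>60
for n,(x,y) in dict(board=(224,129),drv=(312,127),motor=(414,108),cup=(453,198),bat=(447,268),jar=(183,278)).items(): print(n,d[y-25:y+25,x-25:x+25].sum())
```

```text
14.8 [0.50017627 0.05624309 0.18441649] [0.26295056 0.12403743 0.56150225]
(array([ 519.79425049, -170.94836426]), [44.55751419067383, 150.397705078125], np.float32(4.8068867)) [-8.94086512  3.00265952]
(array([ 518.04394531, -171.39656067]), [36.538055419921875, 147.50601196289062], np.float32(4.6047606)) [-10.72843122   2.73987508]
board 1257
drv 19
motor 0
cup 0
bat 0
jar 18
```

View pics/s4.png

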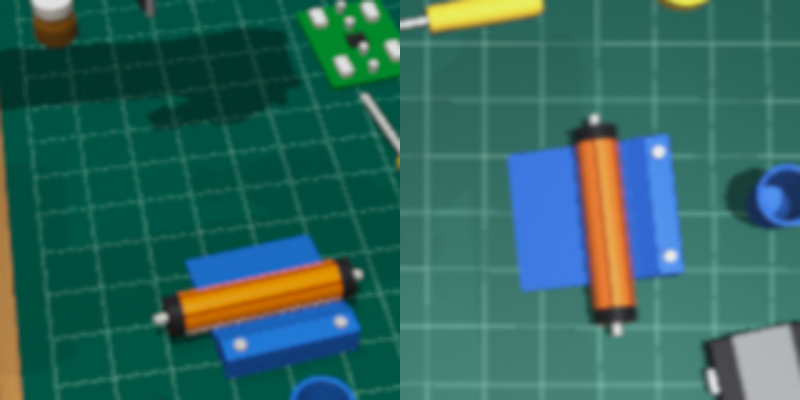

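The side picture shows the roller seated in the V at about (344,298), parallel to the groove. The top view agrees, with the roller at about (542,209). The board's pixel change is the arm covering it; the side view shows it unmoved. Handing in.

```bash
python3 -c "
from workcell import job_done
print(job_done())"
```

```text
the job is handed in; nothing more can be done
None
```

The roller is lying in the V. I pushed it from the side with the two open fingertips, just below axis height and mostly at 40–48 mm/s. It went over the mat, up the ramp and over the lip, then dropped in by itself. I backed the arm off, lifted clear and handed the job in at about 15 s. No verdict was reported.

**Roller pose:** it lies about 10 mm from the middle of the groove, and its axis is about 0.015 rad off the groove. It measures about 3 mm from my estimate of the V's line. My measurements of the ramp foot and lip suggest that estimate is 0–3 mm off, so the true offset is probably nearer zero. I did not measure its height or that it was fully at rest, but the pictures show it seated.

**Forces:** the force readings I took stayed under 4 N.

**Bystanders:** comparing first and last top views showed essentially no change at the cup, gearmotor, battery, jar and screwdriver. The board check did flag a change there, because the arm covered it in the top view; by eye the side view shows it unmoved.

**Not checked:** I never measured the roller's turning on the mat directly; I assumed it rolled because it moved freely with almost no contact force.

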